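Slide the six-well plate under the reader bridge

ROBOT

A 6-joint arm with a two-finger parallel gripper is mounted at the origin on the work surface. World frame = base frame: x ahead of the robot, y to its left, z up, the work surface at z = 0. Lengths are in m, angles in rad, forces in N, time in s.
With the tool pointing down it reaches from about 0.3 to 0.95 m from the base axis. Payload 3.1 kg.
Tool frame: the origin (TCP) lies midway between the tips of the shut fingers; the grasp point (between the pads) lies 19 mm behind it (env.grip_point_offset is the distance from the TCP to the grasp point, in m); z points along the fingers, y is the line along which they close (so a half turn about z gives the same grasp; the last joint's range is limited). The gripper opens to 85 mm and grips with 20 to 120 N. Pads are 22 mm wide; open, the fingers measure 114 mm over their backs; the gripper's body (76 mm by 85 mm) begins 54 mm behind the grasp point. The pads swing forward as they close: fully open they stand 13 mm farther back than shut.
Start: joints at [-1.214, 0.308, 1.634, -0, 1.2, -0.07], TCP at [0.259, -0.569, 0.231] pointing down, gripper open.
Joint ranges: [-3.06, 3.06], [-0.79, 1.96], [0.05, 2.63], [-1.19, 4.34], [0.05, 2.64], [-2.94, 2.94]. Speed limits (rad/s): [2.79, 2.79, 3.14, 3.14, 3.14, 3.14].

INTERFACE

Orientations are given as a 3x3 rotation matrix whose columns are the frame's x, y, z axes.
In Python, from station import env gives the robot as it stands. The module is installed in compiled form; this text tells all that it offers.
- The arm moves only by the tool move_arm, never from a script. Its argument "commands" is a list of rows, each a list of 3 entries, a list of its own where there are three numbers: the shift along the tool's x, y, z in m, then the turn about the tool's z in degrees, then the finger opening in m, from 0 to 0.0854. A call has exactly 8 rows; each row shifts and turns the commanded pose from where the row before left it, along the tool's axes as they then stand; what a row does not reach is not made up. A row lasts 1/8 s, in which the tool goes at most 62.5 mm and 10.7 degrees, less where a joint would pass 70% of its speed; a pose out of reach is approached as far as the arm can. A call with a gripper value outside its range is refused whole. The fingers move at their own pace and stop on an object; "grip_force" is the grip in N (left out, the last holds). Time passes only in rows, so rows that do not move let the fingers close, or fill a call up. It gives the time, the measured TCP pose, the force, the opening and the grip force at its end, in the units of the state.
- env.observe(): the state, without advancing time (a new reading comes with each control period).
- env.capture(name): name is "scene" or "top" or "wrist"; returns (picture, depth): 420x560x3 uint8, red, green, blue; 420x560 float32, m along the optical axis (not along the pixel's ray), 0 where there is no reading.
- env.get_calibration(name): a dict with "mtx" (3x3 intrinsics, pixels), "k1" (the pictures are not rectified: a ray, as slopes to the right and down, at radius r is drawn at 1 + k1 r^2 times it, then the intrinsics apply), "rvec" (rotation vector, rad) and "tvec" (3), from world to camera coordinates, as OpenCV has them; the wrist camera has in their place "T_tool_cam" (4x4, takes a point from camera to tool coordinates, whose origin is the TCP and whose axes are the flange's). Camera axes: x right, y down, z forward; pixel columns grow to the right and rows downward; lengths in m; the calibration is good to about 2 mm. A picture is of the moment at which its call begins: read the wrist's pose just before it. get_calibration takes no time and is no camera call.
- env.job_done(): hands the job in; it is judged then, once.
Trained networks look in the newest picture that a camera, given by its name, has taken for a name from the list of things; names that differ only in an ending like _2 or _b are one class to them, and where a whole thing is asked for, a point or a joint stands for the part that bears it (a point fixed in the world has none). Each returns a list of dicts, best first, with "p" (0 to 1); they miss things now and then, are a little off and sometimes report something else, mostly with a low value. They report only what shows in the picture. A call takes as long as a camera call. They do not tell look-alikes from the thing itself.
- env.boxes_of(name, camera): "extent" ([left, top, right, bottom] in pixels, round what is visible of it).
- env.spot_point(name, camera): "pixel" ([column, row] in pixels: a listed point, or the origin of a listed thing).
The state is a dict: "clock": time; "joints": joint angles; "joint_velocities": joint speeds; "joint_torque": joint torques, N m; "eef_pos": TCP position; "tool_rot": TCP orientation; "force": force on the tool from outside, world axes, zero at the start; "wrist_torque": the same for the moment, N m; "opening": finger opening in m; "grip_force": force on a finger pad.
Only numpy, scipy, OpenCV 4.12 (cv2) and the standard library are available. Lean on these libraries where they do the work, as an engineer would, in place of code of your own. Each camera call takes 0.05 s, during which the arm holds its last target. There are 200 camera calls.

TASK

At the counting station the low two-lane plate reader has one culture plate waiting in each lane, in front of its bridge. Push the plate with six large wells along its lane, under the low bridge, until the middle of the plate is under the middle of the bridge, and leave it there. Leave the plate with the many small wells where it is.

Things in the scene. Friction and masses are not known exactly. Their poses are not given: they have to be found in the camera images.
- plate6: six-well plate: loose white plastic box 128 long (x) x 85.5 (y) x 20 mm, 3 x 2 large grey wells 36 mm across, about 90 g; too wide to grasp, slides easily. Lies along one of the reader's lanes, its middle 115 to 145 mm before the bridge's middle. Origin: centre of its underside, z up.
- plate24: the other plate, same outer size and colour, 6 x 4 small grey wells 16 mm across, waiting likewise in the other lane. Origin: centre of its underside.
- reader: fixed plate reader. x runs along the lanes away from the robot, y left, z up; origin at bench height below the middle of the bridge. Base slab 8 mm thick (plates lie on it), x -250 to +110 mm, 206 mm wide. Two lanes 91 mm wide, centres at y +49.5 and -49.5 mm, no end stop, between rails 8 mm wide, tops 18 mm above the bench. Bench clutter stands outside its sides.
- bridge (a point): middle of the top of the reader's white bridge, 62 mm above the bench. The bridge spans both lanes, 44 mm deep along the lanes, underside 38 mm above the bench (10 mm over a plate), legs on the rails. Over each lane's centre a black lens housing 34 mm across, top 76 mm above the bench. A 55 mm high white box stands at the reader's left rear side.
Not all that is in view belongs to the job. Leave any pink look-alike of the plate6 alone.

How it is judged:
By the outcome, as a careful person would: the job done as asked, in the order asked, and still so for the second after the job is handed in, with the robot touching nothing.
It also fails if it takes over 32 s, if anything falls off the work surface, if the arm or the gripper's body presses on something with over 40 N, if the wrist force passes 120 N, or if a joint passes its speed limit or range.

## Working session

There is one attempt and no reset: what is moved stays moved. The work goes in short steps, Python scripts to look and compute and a tool call to move; the robot and the scene stay as the last step left them, time stands still between calls to the robot, and variables do not carry over. Pictures are saved under pics/ and viewed, at most 10 in all, crops included, and the job is handed in when it is done.

Besides the shell and the picture viewer there is one more tool, called after "Call:" as name(argument=value, ...) on one line, values as JSON. move_arm: Moves the arm, as the interface text tells. Its arguments: {"type":"object","properties":{"commands":{"type":"array"},"grip_force":{"type":"number"}},"required":["commands"]}

```bash
mkdir -p pics; cat > h.py <<'E'
import numpy as np,cv2
from station import env
def ray(cam,px):
    c=env.get_calibration(cam);K=np.array(c["mtx"],float)
    x=(px[0]-K[0,2])/K[0,0];y=(px[1]-K[1,2])/K[1,1];rd=np.hypot(x,y);r=rd
    for _ in range(30): r=rd/(1+c["k1"]*r*r)
    s=r/rd if rd>0 else 1
    R=cv2.Rodrigues(np.array(c["rvec"],float))[0];t=np.array(c["tvec"],float).ravel()
    return -R.T@t, R.T@np.array([x*s,y*s,1]),
def atz(cam,px,z):
    o,d=ray(cam,px);return o+d*(z-o[2])/d[2]
def proj(cam,P):
    c=env.get_calibration(cam);K=np.array(c["mtx"],float)
    R=cv2.Rodrigues(np.array(c["rvec"],float))[0];p=R@np.array(P)+np.array(c["tvec"],float).ravel()
    x,y=p[:2]/p[2];f=1+c["k1"]*(x*x+y*y);return K[0,0]*x*f+K[0,2],K[1,1]*y*f+K[1,2]
def deproj(cam,px,dep):
    o,d=ray(cam,px);return o+d*dep
E
python3 - <<'E'
from h import *
for n in("top","scene"):
    im,d=env.capture(n);cv2.imwrite(f"pics/{n}0.png",im[...,::-1]);np.save(f"{n}_d.npy",d);np.save(f"{n}.npy",im)
    for t in("plate6","plate24","reader"):
        print(n,t,[(b["extent"],round(b["p"],2)) for b in env.boxes_of(t,n)][:3])
        for q in env.spot_point(t,n)[:3]: print("  ",q["pixel"],round(q["p"],2),atz(n,q["pixel"],0 if t=="reader" else .008).round(3))
    for q in env.spot_point("bridge",n)[:3]: print("  bridge",q["pixel"],round(q["p"],2),atz(n,q["pixel"],.062).round(3))
s=env.observe();print(s["clock"],s["eef_pos"],s["tool_rot"])
E
```

```text
top plate6 [([201.8, 168.5, 240.3, 224.2], 0.93), ([242.6, 163.5, 283.7, 220.3], 0.86), ([118.6, 261.3, 181.8, 310.8], 0.73)]
   [263.1, 191.6] 0.97 [ 0.556 -0.012  0.008]
   [396.9, 215.8] 0.9 [ 0.507 -0.315  0.008]
   [220.6, 196.8] 0.77 [0.542 0.083 0.008]
top plate24 [([201.8, 168.5, 240.3, 224.2], 0.93), ([242.6, 163.5, 283.7, 220.3], 0.86), ([118.6, 261.3, 181.8, 310.8], 0.73)]
   [263.1, 191.6] 0.97 [ 0.556 -0.012  0.008]
   [396.9, 215.8] 0.9 [ 0.507 -0.315  0.008]
   [220.6, 196.8] 0.77 [0.542 0.083 0.008]
top reader [([178.2, 82.8, 288.6, 247.8], 0.71)]
   [241.0, 133.9] 0.57 [0.689 0.042 0.   ]
scene plate6 [([163.2, 271.3, 219.8, 324.3], 0.88), ([258.0, 137.4, 304.6, 172.7], 0.83), ([258.8, 206.8, 322.9, 248.4], 0.78)]
   [307.2, 209.4] 0.82 [0.55  0.068 0.008]
   [281.0, 156.7] 0.75 [0.352 0.22  0.008]
   [188.6, 297.3] 0.62 [ 0.501 -0.327  0.008]
scene plate24 [([163.2, 271.3, 219.8, 324.3], 0.88), ([258.0, 137.4, 304.6, 172.7], 0.83), ([258.8, 206.8, 322.9, 248.4], 0.78)]
   [307.2, 209.4] 0.82 [0.55  0.068 0.008]
   [281.0, 156.7] 0.75 [0.352 0.22  0.008]
   [188.6, 297.3] 0.62 [ 0.501 -0.327  0.008]
scene reader [([240.2, 177.7, 408.6, 282.8], 0.76)]
   [343.3, 237.8] 0.67 [0.679 0.04  0.   ]
  bridge [344.8, 220.9] 0.62 [0.68  0.036 0.062]
0.8 [ 0.25869426 -0.56896054  0.23132054] [[ 9.10307618e-01  4.13932410e-01  1.10502162e-05]
 [ 4.13932410e-01 -9.10307617e-01 -5.14815984e-05]
 [-1.12508061e-05  5.14381338e-05 -9.99999999e-01]]
```

```bash
python3 - <<'E'
import cv2
a=cv2.imread("pics/top0.png")
cv2.imwrite("pics/topcrop.png",cv2.resize(a[60:270,160:310],None,fx=2.8,fy=2.8,interpolation=cv2.INTER_CUBIC))
E
```

```text
(no output)
```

View pics/top0.png

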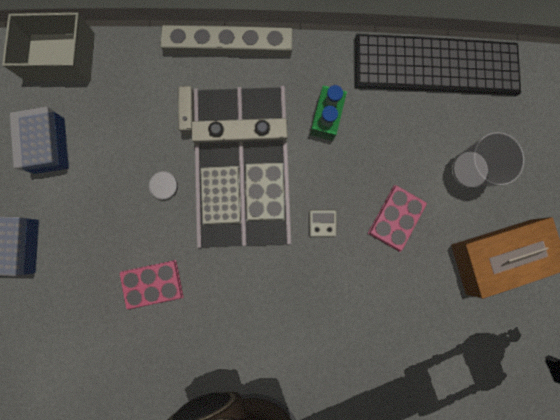

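View pics/topcrop.png

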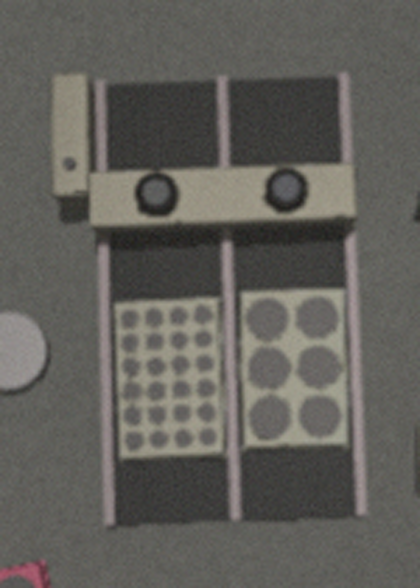

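View pics/scene0.png

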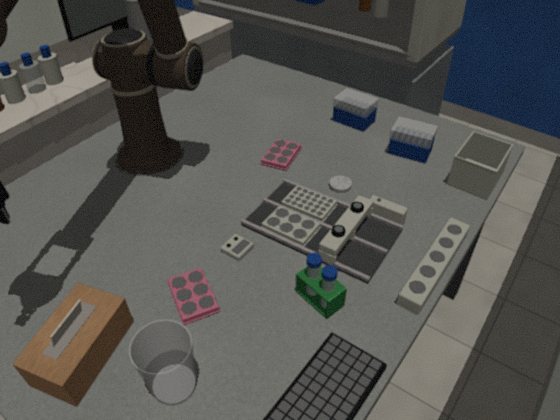

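The top view shows the white plate with six large wells in the right lane at (263,191) and the white 24-well plate in the left lane at (220,196). The bridge is at y≈130, with its lenses at (216,129) and (262,127).

Things that could be mistaken for plate6:
- white 6-well plate at (263,191)
- white 24-well plate at (220,196)
- pink plate at (398,217)
- pink plate at (151,286)

By the description and the close crop, the right one is at (263,191). Next I'll measure the poses.

```bash
python3 - <<'E'
from h import *
im=np.load("top.npy");d=np.load("top_d.npy")
P=np.full(d.shape+(3,),np.nan)
for v in range(60,270):
    for u in range(160,310):
        if d[v,u]>0:P[v,u]=deproj("top",(u,v),d[v,u])
np.save("P.npy",P)
Z=P[...,2];print("bench z",np.nanmedian(Z[255:268,200:280]), "slab",np.nanmedian(Z[228:240,250:280]))
def rect(lo,hi,box):
    u0,v0,u1,v1=box;m=np.zeros(d.shape,bool);m[v0:v1,u0:u1]=True
    m&=(Z>lo)&(Z<hi)
    m=cv2.morphologyEx(m.astype(np.uint8),cv2.MORPH_OPEN,np.ones((3,3)))>0
    p=P[m];r=cv2.minAreaRect(p[:,:2].astype(np.float32)*1000)
    print(m.sum(),"z",np.median(p[:,2]).round(4),"rect",np.round(r[0],1),np.round(r[1],1),round(r[2],2),"mean",p.mean(0).round(4))
rect(.05,.085,(190,112,292,145))
rect(.021,.036,(246,160,288,224))
rect(.021,.036,(199,160,243,228))
# colour-based plate corner: bright
hsv=cv2.cvtColor(im,cv2.COLOR_RGB2HSV)
for nm,c in(("TL",(242,291)),("TR",(343,289)),("BR",(346,444)),("BL",(243,448))):
    print(nm,atz("top",(160+c[0]/2.8,60+c[1]/2.8),.028).round(4))
# bridge top corners and lens tops from crop
for nm,c,z in(("bTL",(91,175),.062),("bTR",(354,165),.062),("lensL",(157,190),.076),("lensR",(287,187),.076),("railLfar",(101,80),.018),("railLnear",(109,524),.018),("railRfar",(345,73),.018),("railRnear",(362,515),.018),("railMfar",(223,77),.018),("railMnear",(236,518),.018)):
    print(nm,atz("top",(160+c[0]/2.8,60+c[1]/2.8),z).round(4))
E
```

```text
Traceback (most recent call last):
  File "h.py", line 17, in deproj
    o,d=ray(cam,px);return o+d*dep
        ~~~^^^^^^^^
  File "h.py", line 4, in ray
    c=env.get_calibration(cam);K=np.array(c["mtx"],float)
ValueError: time passes only in moves, steps and waits
```

```bash
sed -i 's/env.get_calibration(cam)/cal(cam)/; s/^from station import env/from station import env\nfrom functools import lru_cache\n@lru_cache\ndef cal(n): return env.get_calibration(n)/' h.py
cat > m.py <<'E'
from h import *
def clouds(im,d):
    P=np.full(d.shape+(3,),np.nan)
    for v in range(60,270):
        for u in range(160,310):
            if d[v,u]>0:P[v,u]=deproj("top",(u,v),d[v,u])
    return P
def rect(P,lo,hi,box):
    Z=P[...,2];u0,v0,u1,v1=box;m=np.zeros(Z.shape,bool);m[v0:v1,u0:u1]=True
    m&=(Z>lo)&(Z<hi)
    m=cv2.morphologyEx(m.astype(np.uint8),cv2.MORPH_OPEN,np.ones((3,3)))>0
    p=P[m];r=cv2.minAreaRect(p[:,:2].astype(np.float32)*1000)
    print(m.sum(),"z",np.median(p[:,2]).round(4),"rect",np.round(r[0],1),np.round(r[1],1),round(r[2],2),"mean",p.mean(0).round(4))
E
python3 - <<'E'
from m import *
im=np.load("top.npy");d=np.load("top_d.npy");P=clouds(im,d);Z=P[...,2]
print("bench z",np.nanmedian(Z[255:268,200:280]), "slab",np.nanmedian(Z[228:240,250:280]))
rect(P,.05,.085,(190,112,292,145))
rect(P,.021,.036,(246,160,288,224))
rect(P,.021,.036,(199,160,243,228))
for nm,c in(("TL",(242,291)),("TR",(343,289)),("BR",(346,444)),("BL",(243,448))):
    print(nm,atz("top",(160+c[0]/2.8,60+c[1]/2.8),.028).round(4))
for nm,c,z in(("bTL",(91,175),.062),("bTR",(354,165),.062),("lensL",(157,190),.076),("lensR",(287,187),.076),("railLfar",(101,80),.018),("railLnear",(109,524),.018),("railRfar",(345,73),.018),("railRnear",(362,515),.018),("railMfar",(223,77),.018),("railMnear",(236,518),.018)):
    print(nm,atz("top",(160+c[0]/2.8,60+c[1]/2.8),z).round(4))
E
```

```text
bench z 0.0002056816877709089 slab 0.008145150903008491
1981 z 0.0623 rect [683.   44.8] [ 45.3 209.1] 2.87 mean [0.6814 0.0433 0.0639]
2059 z 0.0277 rect [556.8 -15.3] [123.1  81.5] 1.35 mean [ 0.5556 -0.0143  0.0277]
2027 z 0.0278 rect [546.5  82.9] [124.  82.] 2.71 mean [0.5457 0.0821 0.0277]
TL [0.6142 0.0259 0.028 ]
TR [ 0.6176 -0.0538  0.028 ]
BR [ 0.4951 -0.0585  0.028 ]
BL [0.4903 0.0218 0.028 ]
bTL [0.6964 0.1428 0.062 ]
bTR [ 0.7088 -0.0597  0.062 ]
lensL [0.6819 0.0897 0.076 ]
lensR [ 0.6864 -0.0087  0.076 ]
railLfar [0.7878 0.1461 0.018 ]
railLnear [0.4289 0.1259 0.018 ]
railRfar [ 0.7982 -0.0524  0.018 ]
railRnear [ 0.44   -0.0723  0.018 ]
railMfar [0.7923 0.0469 0.018 ]
railMnear [0.4358 0.0265 0.018 ]
```

Call:
move_arm(commands=[[[0.034,-0.035,0],0,0.04],[[0.034,-0.035,0],0,0.04],[[0.034,-0.035,0],0,0.04],[[0.034,-0.035,0],0,0.04],[[0.034,-0.035,0],0,0.04],[[0.034,-0.035,0],0,0.04],[[0.034,-0.035,0],0,0.04],[[0.034,-0.035,0],0,0.04]])

```text
clock: 1.8
eef_pos: [0.3909, -0.2001, 0.2316]
tool_rot: [[0.91, 0.414, 0.001], [0.414, -0.91, -0.001], [0.001, 0.001, -1.0]]
force: [0.5, 0.1, -0.1]
opening: 0.0401
grip_force: 0.0
```

Call:
move_arm(commands=[[[0.034,-0.035,0],0,0.04],[[0.034,-0.035,0],0,0.04],[[0.034,-0.035,0],0,0.04],[[0.033,-0.034,0],0,0.04],[[0,0,0],9,0.04],[[0,0,0],9,0.04],[[0,0,0],3.4,0.04],[[0,0,0],0,0.04]])

```text
clock: 2.8
eef_pos: [0.4558, -0.019, 0.2314]
tool_rot: [[0.999, 0.054, 0.0], [0.054, -0.999, -0.0], [0.0, 0.0, -1.0]]
force: [0.1, 0.5, 0.3]
opening: 0.0395
grip_force: 0.0
```

```bash
cat > st.py <<'E'
from h import *
def st():
    s=env.observe();a=np.radians(3.0);e=np.array([np.cos(a),np.sin(a)]);n=np.array([-e[1],e[0]])
    p=s["eef_pos"];q=p[:2]-np.array([.6861,-.0074]);R=np.array(s["tool_rot"])
    print("t",round(s["clock"],2),"pos",np.round(p,4),"s,n",(q@e).round(4),(q@n).round(4),"yaw",np.degrees(np.arctan2(R[1,0],R[0,0])).round(2),"F",np.round(s["force"],1),"open",round(s["opening"],4))
if __name__=="__main__": st()
E
python3 - <<'E'
from st import *
s=env.observe();st();im,d=env.capture("wrist");cv2.imwrite("pics/w0.png",im[...,::-1])
E
```

```text
t 2.8 pos [ 0.4558 -0.019   0.2314] s,n -0.2306 0.0005 yaw 3.11 F [0.1 0.5 0.3] open 0.0395
```

View pics/w0.png

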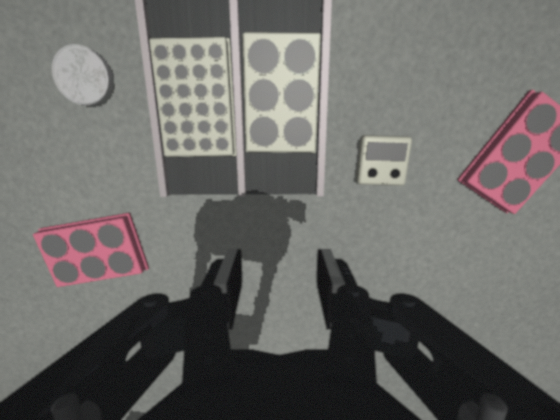

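The wrist view shows plate6 at (282,93), straight ahead of the fingers, which sit at columns 230 and 330, so the lane is aligned. I'll lower the tool behind the plate.

```bash
python3 -c "
from h import *
print(np.round(cal('wrist')['T_tool_cam'],3))"
```

```text
[[ 0.001 -0.956 -0.294  0.074]
 [ 1.     0.     0.001  0.   ]
 [-0.001 -0.294  0.956 -0.142]
 [ 0.     0.     0.     1.   ]]
```

Call:
move_arm(commands=[[[0,0,0.04],0,0.04],[[0,0,0.04],0,0.04],[[0,0,0.04],0,0.04],[[0,0,0.04],0,0.04],[[0,0,0.03],0,0.04],[[0,0,0.02],0,0.04],[[0,0,0.007],0,0.04],[[0,0,0],0,0.04]])

```text
clock: 3.85
eef_pos: [0.4558, -0.0191, 0.0143]
tool_rot: [[0.999, 0.054, -0.0], [0.054, -0.999, 0.0], [-0.0, -0.0, -1.0]]
force: [0.4, -0.1, 0.9]
opening: 0.0398
grip_force: 0.0
```

Call:
move_arm(commands=[[[0.01,0,0],0,0.04],[[0.008,0,0],0,0.04],[[0.004,0,0],0,0.04],[[0.004,0,0],0,0.04],[[0.01,0,0],0,0.04],[[0.014,0,0],0,0.04],[[0.014,0,0],0,0.04],[[0.01,0,0],0,0.04]])

```text
clock: 4.85
eef_pos: [0.5311, -0.0151, 0.0144]
tool_rot: [[0.999, 0.053, 0.001], [0.053, -0.999, -0.0], [0.001, 0.0, -1.0]]
force: [-0.6, 0.4, 0.5]
opening: 0.0399
grip_force: 0.6
```

```bash
cat > look.py <<'E'
import sys
from m import *
from st import st
st();im,d=env.capture("top");P=clouds(im,d)
c=np.median([0]);rect(P,.021,.036,(246,145,288,228));rect(P,.05,.085,(190,112,292,145));rect(P,.021,.036,(199,160,243,228))
cv2.imwrite(f"pics/{sys.argv[1]}.png",cv2.resize(im[60:270,160:310,::-1],None,fx=2.8,fy=2.8,interpolation=cv2.INTER_CUBIC))
E
python3 look.py t1
```

```text
t 4.85 pos [ 0.5311 -0.0151  0.0144] s,n -0.1552 0.0004 yaw 3.06 F [-0.6  0.4  0.5] open 0.0399
486 z 0.0278 rect [641.2 -11.2] [34.9 77.8] 1.24 mean [ 0.643  -0.013   0.0278]
1984 z 0.0623 rect [683.2  44.7] [ 45.7 208.7] 3.16 mean [0.6815 0.0431 0.0639]
921 z 0.0278 rect [547.   84.4] [119.9  78.4] 5.85 mean [0.5456 0.0978 0.0278]
```

Call:
move_arm(commands=[[[0.012,0,0],0,0.04],[[0.014,0,0],0,0.04],[[0.013,0,0],0,0.04],[[0.01,0,0],0,0.04],[[0.008,0,0],0,0.04],[[0.005,0,0],0,0.04],[[0.003,0,0],0,0.04],[[0,0,0],0,0.04]])

```text
clock: 5.9
eef_pos: [0.5948, -0.0117, 0.0143]
tool_rot: [[0.999, 0.053, 0.001], [0.053, -0.999, -0.0], [0.001, 0.0, -1.0]]
force: [0.0, 0.5, 0.4]
opening: 0.0399
grip_force: 0.0
```

```bash
python3 look.py t2; python3 - <<'E'
from h import *
im,d=env.capture("wrist");cv2.imwrite("pics/w2.png",im[...,::-1])
im,d=env.capture("scene");cv2.imwrite("pics/s2.png",cv2.resize(im[130:290,220:430,::-1],None,fx=3.5,fy=3.5,interpolation=cv2.INTER_CUBIC))
E
```

```text
t 5.9 pos [ 0.5948 -0.0117  0.0143] s,n -0.0914 0.0005 yaw 3.06 F [0.  0.5 0.4] open 0.0399
0 z nan rect [0. 0.] [0. 0.] 0.0 mean [nan nan nan]
582 z 0.0626 rect [678.7 115.2] [45.2 68.7] 0.81 mean [0.6785 0.1152 0.0647]
147 z 0.0276 rect [581.5  94.7] [45.3 62.3] 1.12 mean [0.5881 0.1133 0.0274]
  return _methods._mean(a, axis=axis, dtype=dtype,
  ret = ret.dtype.type(ret / rcount)
m.py:13: RuntimeWarning: Mean of empty slice.
  print(m.sum(),"z",np.median(p[:,2]).round(4),"rect",np.round(r[0],1),np.round(r[1],1),round(r[2],2),"mean",p.mean(0).round(4))
  ret = um.true_divide(
```

View pics/t2.png

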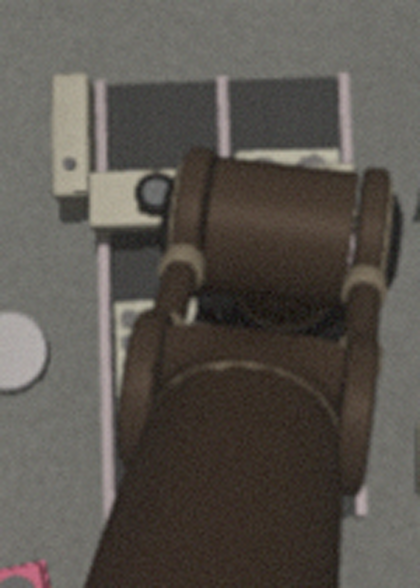

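The arm hides most of the plate. Its leading edge shows beyond the bridge at crop (285,152), which is pixel (262,114). I'll measure that edge against the rail ends.

```bash
cat > edge.py <<'E'
from m import *
# plate's far and near edges along the lane (s about bridge lane centre), from brightness profiles
def prof(im,zs,s0,s1,n):
    g=cv2.cvtColor(im,cv2.COLOR_RGB2GRAY).astype(np.float32);a=np.radians(3.05);e=np.array([np.cos(a),np.sin(a)]);m=np.array([-e[1],e[0]])
    S=np.arange(s0,s1,.0005);v=[]
    for s in S:
        px=np.array([proj("top",[*(np.array([.6861,-.0074])+s*e+k*m),zs]) for k in n],np.float32)
        v.append(cv2.remap(g,px[:,:1],px[:,1:],cv2.INTER_LINEAR).mean())
    v=cv2.GaussianBlur(np.array(v,np.float32)[:,None],(1,9),0).ravel();d=np.gradient(v)
    i=np.abs(d).argmax();return round(float(S[i]),4),round(float(d[i]),2)
E
python3 - <<'E'
from edge import *
im,d=env.capture("top");im0=np.load("top.npy")
n=np.arange(-.036,.037,.004)
print("plate far edge now",prof(im,.028,.03,.085,np.arange(-.03,.037,.004)))
print("start far,near",prof(im0,.028,-.09,-.05,n),prof(im0,.028,-.215,-.18,n))
print("slab far,near",prof(im0,.008,.09,.13,n),prof(im0,.008,-.27,-.23,n))
print("bridge far, near(top)",prof(im0,.062,.012,.035,np.r_[-.036:-.02:.003,.021:.036:.003]),prof(im0,.062,-.034,-.014,n))
E
```

```text
plate far edge now (0.0445, -9.95)
start far,near (-0.069, -8.58) (-0.1925, 8.52)
slab far,near (0.111, 3.49) (-0.2505, -3.42)
bridge far, near(top) (0.022, -8.14) (-0.0205, 8.04)
```

Call:
move_arm(commands=[[[0.003,0,0],0,0.04],[[0.004,0,0],0,0.04],[[0.003,0,0],0,0.04],[[0.002,0,0],0,0.04],[[0.002,0,0],0,0.04],[[0.001,0,0],0,0.04],[[0.001,0,0],0,0.04],[[0,0,0],0,0.04]])

```text
clock: 7.1
eef_pos: [0.6107, -0.0108, 0.0143]
tool_rot: [[0.999, 0.053, 0.0], [0.053, -0.999, -0.0], [0.0, 0.0, -1.0]]
force: [-0.6, -0.3, -0.5]
opening: 0.0401
grip_force: 0.2
```

```bash
python3 - <<'E'
from edge import *
from st import st
st();im,d=env.capture("top")
print("plate far edge now",prof(im,.028,.03,.085,np.arange(-.03,.037,.004)))
cv2.imwrite("pics/t3.png",cv2.resize(im[60:270,160:310,::-1],None,fx=2.8,fy=2.8,interpolation=cv2.INTER_CUBIC))
E
```

```text
t 7.1 pos [ 0.6107 -0.0108  0.0143] s,n -0.0755 0.0005 yaw 3.05 F [-0.6 -0.3 -0.5] open 0.0401
plate far edge now (0.055, 6.37)
```

View pics/t3.png

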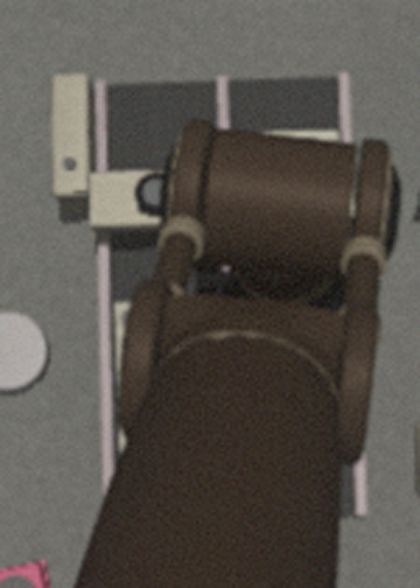

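The plate's far edge now shows at crop (305,133), partly hidden by the arm. I'll back off and clear the view to check.

Call:
move_arm(commands=[[[-0.01,0,0],0,0.04],[[-0.03,0,0],0,0.04],[[-0.03,0,0],0,0.04],[[-0.03,0,-0.03],0,0.04],[[-0.02,0,-0.05],0,0.04],[[-0.02,0,-0.05],0,0.04],[[0,0.02,-0.05],0,0.04],[[0,0.04,-0.03],0,0.04]])

```text
clock: 8.15
eef_pos: [0.4743, -0.0781, 0.2273]
tool_rot: [[0.998, 0.056, 0.005], [0.056, -0.998, -0.001], [0.005, 0.001, -1.0]]
force: [0.4, -0.7, 0.2]
opening: 0.0402
grip_force: 0.0
```

Call:
move_arm(commands=[[[0,0.04,0],0,0.04],[[0,0.05,0],0,0.04],[[0,0.05,0],0,0.04],[[0,0.05,0],0,0.04],[[0,0.05,0],0,0.04],[[0,0.05,0],0,0.04],[[0,0.03,0],0,0.04],[[0,0,0],0,0.04]])

```text
clock: 9.15
eef_pos: [0.4901, -0.3995, 0.2239]
tool_rot: [[0.999, 0.05, -0.0], [0.05, -0.999, -0.0], [-0.0, 0.0, -1.0]]
force: [-0.5, 0.5, -0.7]
opening: 0.0399
grip_force: 0.0
```

```bash
python3 - <<'E'
from edge import *
from st import st
st();im,d=env.capture("top");n=np.arange(-.034,.035,.004)
print("far,near",prof(im,.028,.04,.085,n),prof(im,.028,-.085,-.045,n))
print("bridge far, near",prof(im,.062,.012,.035,np.r_[-.036:-.02:.003,.021:.036:.003]),prof(im,.062,-.034,-.014,n))
rect(clouds(im,d),.021,.036,(199,160,243,228))
cv2.imwrite("pics/t4.png",cv2.resize(im[60:270,160:310,::-1],None,fx=2.8,fy=2.8,interpolation=cv2.INTER_CUBIC))
E
```

```text
t 9.15 pos [ 0.4901 -0.3995  0.2239] s,n -0.2162 -0.3813 yaw 2.89 F [-0.5  0.5 -0.7] open 0.0399
far,near (0.06, -9.2) (-0.063, 8.47)
bridge far, near (0.0215, -5.13) (-0.0205, 8.5)
2022 z 0.0278 rect [546.4  82.5] [123.8  82.2] 3.53 mean [0.5457 0.0822 0.0278]
```

View pics/t4.png

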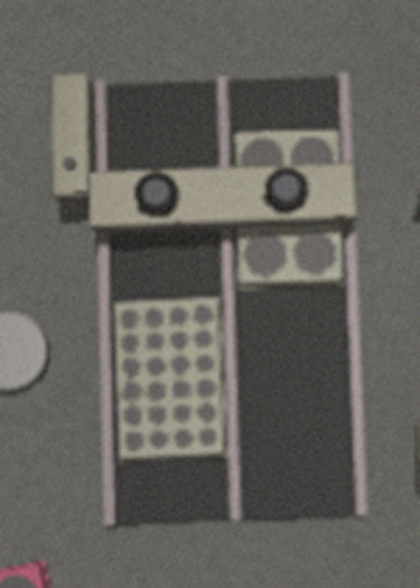

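The view is clear: plate6 sits under the bridge and plate24 hasn't moved. The plate's centre is at -1.5 mm and the bridge's middle at +0.5 mm, so it is about 2 mm short. There is plenty of time, so I'll nudge it.

Call:
move_arm(commands=[[[0,-0.03,0],0,0.04],[[0,-0.05,0],0,0.04],[[0,-0.06,0],0,0.04],[[0,-0.06,0],0,0.04],[[0,-0.06,0],0,0.04],[[0,-0.06,0],0,0.04],[[0,-0.042,0],0,0.04],[[0,-0.02,0],0,0.04]])

```text
clock: 10.2
eef_pos: [0.4687, -0.0127, 0.2241]
tool_rot: [[0.998, 0.057, -0.001], [0.057, -0.998, 0.001], [-0.001, -0.001, -1.0]]
force: [-0.3, 0.3, -0.2]
opening: 0.0406
grip_force: 0.0
```

Call:
move_arm(commands=[[[0,0,0],0,0.04],[[0,0,0.04],0,0.04],[[0,0,0.04],0,0.04],[[0,0,0.04],0,0.04],[[0,0,0.03],0,0.04],[[0,0,0.01],0,0.04],[[0,0,0],0,0.04],[[0,0,0],0,0.04]])

```text
clock: 11.2
eef_pos: [0.4719, -0.0166, 0.0656]
tool_rot: [[0.999, 0.053, 0.003], [0.053, -0.999, -0.0], [0.003, 0.001, -1.0]]
force: [0.5, 0.4, 0.2]
opening: 0.0399
grip_force: 0.0
```

```bash
python3 st.py
```

```text
t 11.2 pos [ 0.4719 -0.0166  0.0656] s,n -0.2144 0.002 yaw 3.05 F [0.5 0.4 0.2] open 0.0399
```

Call:
move_arm(commands=[[[0,0.0015,0.03],0,0.04],[[0,0,0.016],0,0.04],[[0,0,0.005],0,0.04],[[0.02,0,0],0,0.04],[[0.04,0,0],0,0.04],[[0.04,0,0],0,0.04],[[0.018,0,0],0,0.04],[[0,0,0],0,0.04]])

```text
clock: 12.2
eef_pos: [0.5908, -0.0115, 0.0143]
tool_rot: [[0.999, 0.054, 0.003], [0.054, -0.999, -0.0], [0.003, 0.0, -1.0]]
force: [-0.8, -0.4, -0.5]
opening: 0.04
grip_force: 0.0
```

```bash
python3 st.py
```

```text
t 12.2 pos [ 0.5908 -0.0115  0.0143] s,n -0.0954 0.0009 yaw 3.08 F [-0.8 -0.4 -0.5] open 0.04
```

Call:
move_arm(commands=[[[0.008,0,0],0,0.04],[[0.006,0,0],0,0.04],[[0.003,0,0],0,0.04],[[0.002,0,0],0,0.04],[[0.0015,0,0],0,0.04],[[0.001,0,0],0,0.04],[[0,0,0],0,0.04],[[0,0,0],0,0.04]])

```text
clock: 13.2
eef_pos: [0.6099, -0.0103, 0.0132]
tool_rot: [[0.999, 0.053, -0.0], [0.053, -0.999, 0.0], [-0.0, -0.0, -1.0]]
force: [-0.5, -0.7, 0.6]
opening: 0.0404
grip_force: 0.0
```

```bash
python3 st.py
```

```text
t 13.2 pos [ 0.6099 -0.0103  0.0132] s,n -0.0763 0.0011 yaw 3.05 F [-0.5 -0.7  0.6] open 0.0404
```

Call:
move_arm(commands=[[[0.001,0,0],0,0.04],[[0.001,0,0],0,0.04],[[0.0006,0,0],0,0.04],[[0,0,0],0,0.04],[[0,0,0],0,0.04],[[0,0,0],0,0.04],[[0,0,0],0,0.04],[[0,0,0],0,0.04]])

```text
clock: 14.2
eef_pos: [0.6126, -0.0102, 0.0133]
tool_rot: [[0.999, 0.053, 0.0], [0.053, -0.999, 0.0], [0.0, -0.0, -1.0]]
force: [-0.4, 0.2, 0.8]
opening: 0.0398
grip_force: 0.2
```

```bash
python3 st.py
```

```text
t 14.2 pos [ 0.6126 -0.0102  0.0133] s,n -0.0735 0.0011 yaw 3.05 F [-0.4  0.2  0.8] open 0.0398
```

Call:
move_arm(commands=[[[-0.01,0,0],0,0.04],[[-0.03,0,0],0,0.04],[[-0.03,0,0],0,0.04],[[-0.03,0,-0.03],0,0.04],[[-0.02,0,-0.05],0,0.04],[[-0.02,0,-0.05],0,0.04],[[0,0.02,-0.05],0,0.04],[[0,0.04,-0.03],0,0.04]])

```text
clock: 15.2
eef_pos: [0.4764, -0.0775, 0.2263]
tool_rot: [[0.998, 0.056, 0.005], [0.056, -0.998, -0.001], [0.005, 0.001, -1.0]]
force: [1.4, -1.2, 0.1]
opening: 0.0399
grip_force: 0.0
```

Call:
move_arm(commands=[[[0,0.04,0],0,0.04],[[0,0.05,0],0,0.04],[[0,0.05,0],0,0.04],[[0,0.05,0],0,0.04],[[0,0.05,0],0,0.04],[[0,0.05,0],0,0.04],[[0,0.03,0],0,0.04],[[0,0,0],0,0.04]])

```text
clock: 16.2
eef_pos: [0.4922, -0.3989, 0.2229]
tool_rot: [[0.999, 0.05, -0.0], [0.05, -0.999, -0.0], [-0.0, 0.0, -1.0]]
force: [-0.4, 0.4, 0.3]
opening: 0.0399
grip_force: 0.0
```

```bash
python3 - <<'E'
from edge import *
from st import st
st();im,d=env.capture("top");n=np.arange(-.034,.035,.004)
print("far,near",prof(im,.028,.04,.085,n),prof(im,.028,-.085,-.045,n))
rect(clouds(im,d),.021,.036,(199,160,243,228))
cv2.imwrite("pics/t5.png",cv2.resize(im[60:270,160:310,::-1],None,fx=2.8,fy=2.8,interpolation=cv2.INTER_CUBIC))
E
```

```text
t 16.2 pos [ 0.4922 -0.3989  0.2229] s,n -0.2141 -0.3808 yaw 2.89 F [-0.4  0.4  0.3] open 0.0399
far,near (0.062, -9.1) (-0.061, 8.44)
2016 z 0.0277 rect [546.   82.2] [123.7  82.3] 3.69 mean [0.5454 0.0822 0.0277]
```

View pics/t5.png

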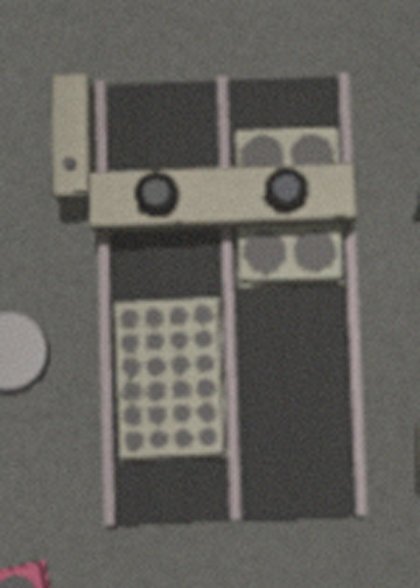

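The plate's centre is now at +0.5 mm, matching the bridge's middle at +0.5 mm. Plate24 is unmoved at crop (170,378), and the robot is clear.

```bash
python3 -c "
from station import env
print(env.job_done())"
```

```text
the job is handed in; nothing more can be done
None
```

The six-well plate is under the bridge, its middle within about 1 mm of the bridge's middle; the 24-well plate was left where it was, and I handed the job in at about 16 s with the robot touching nothing.

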